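# Secure the berry ramekin in the delivery carrier

## Robot

A 6-joint arm with a two-finger parallel gripper is mounted at the origin on the work surface. World frame = base frame: x ahead of the robot, y to its left, z up, the work surface at z = 0. Lengths are in m, angles in rad, forces in N, time in s.
With the tool pointing down it reaches from about 0.3 to 0.875 m from the base axis. Payload 6.4 kg.
Tool frame: the origin (TCP) lies midway between the tips of the shut fingers; the grasp point (between the pads) lies 19 mm behind it; z points along the fingers, y is the line along which they close (so a half turn about z gives the same grasp; the last joint's range is limited). The gripper opens to 85 mm and grips with 20 to 120 N. Pads are 22 mm wide; open, the fingers measure 114 mm over their backs; the gripper's body (76 mm by 85 mm) begins 54 mm behind the grasp point. The pads swing forward as they close: fully open they stand 13 mm farther back than shut.
Start: joints at [0.942, 0.181, 1.607, -0, 1.354, -0.206], TCP at [0.236, 0.524, 0.231] pointing down, gripper open.
Joint ranges: [-2.99, 2.99], [-0.89, 2.07], [0.3, 2.58], [-1.14, 4.28], [0, 2.63], [-3.12, 3.12]. Speed limits (rad/s): [2.57, 2.57, 3.01, 3.14, 3.14, 3.14].

## Interface

Orientations are given as a unit quaternion [w, x, y, z].
In Python, from bench import ctrl gives the robot as it stands.
- The arm moves only by the tool drive_tool, never from a script. Its argument "plan" is a list that holds one entry, the list of rows, each a list of 4 numbers: the shift along the tool's x, y, z scaled (see below), then the turn about the tool's z scaled (see below). In form: [[[x, y, z, roll], ...]]. A call has 1 to 12 rows; each row is the pose to reach, as a shift and turn from the pose commanded when the call began, along the tool's axes at that moment, turning the shorter way round; what a row does not reach only later rows make up. The controller multiplies each number of a shift by 400 mm and each number of a turn by 180 degrees. A row lasts 1/12 s, in which the tool goes at most 41.7 mm and 7.16 degrees, less where a joint would pass 70% of its speed; a pose out of reach is approached as far as the arm can. A call with a number of a shift or a turn outside -1 to 1 is refused whole. A call with a gripper value outside its range is refused whole. "jaw" is the closure, from 0 (fully open) to 1 (shut), set as the call begins (left out, the last holds). The fingers move at their own pace and stop on an object; the grip force is fixed at half the most. Time passes only in rows, so rows that repeat a pose let the fingers close. It gives the time, the measured TCP pose, the force, the opening and the grip force at its end, in the units of the state.
- ctrl.get_obs(): the state, without advancing time (a new reading comes with each control period).
- ctrl.camera(name): name is "side" or "top"; returns (picture, depth): 480x640x3 uint8, red, green, blue; 480x640 float32, m along the optical axis (not along the pixel's ray), 0 where there is no reading.
- ctrl.camera_info(name): a dict with "camera_matrix" (3x3 intrinsics, pixels), "R" (3x3) and "t" (3): a world point X has camera coordinates R X + t. Camera axes: x right, y down, z forward; pixel columns grow to the right and rows downward; lengths in m; the calibration is good to about 2 mm. A picture is of the moment at which its call begins. camera_info takes no time and is no camera call.
- ctrl.hand_in(): hands the job in; it is judged then, once.
The state is a dict: "time_s": time; "q": joint angles; "dq": joint speeds; "joint_efforts": joint torques, N m; "eef_pos": TCP position; "eef_rot": TCP orientation; "wrist_force": force on the tool from outside, world axes, zero at the start; "torque": the same for the moment, N m; "opening": opening from 0.0 (shut) to 1.0 (fully open); "grasp_force": force on a finger pad.
Only numpy, scipy, OpenCV 4.12 (cv2) and the standard library are available. Lean on these libraries where they do the work, as an engineer would, in place of code of your own. Each camera call takes 0.05 s, during which the arm holds its last target. There are 200 camera calls.

## Task

Stand the ramekin with the red berries upright on the bed of the delivery carrier, between the blue V-shaped stop and the orange plate, and let go. Then roll the brass thumbwheel with a light fingertip, its top towards the stop, until the ramekin sits centred in the V of the stop and the orange sprung plate is pressed back about half of its travel, and take your hand away. Move the plate only by the thumbwheel, never by pushing it or its carriage, and leave the other two ramekins where they are.

Things in the scene. Friction and masses are not known exactly. Their poses are not given: they have to be found in the camera images.
- berry_ramekin: white ribbed ceramic ramekin filled with red berries; upright cylinder 62 mm in diameter, 46 mm high (berries to 51 mm), about 0.17 kg, loose on the counter. Origin: centre of the underside, z up. The other two ramekins are of the same size.
- chocolate_ramekin: the same ramekin with a flat dark brown filling; leave it alone. Origin: centre of the underside.
- custard_ramekin: the same ramekin with a flat yellow filling; leave it alone. Origin: centre of the underside.
- carrier: delivery carrier fixed to the counter: aluminium base 150 mm (its x) by 300 mm (its y), flat bed 18 mm high. Origin: centre of underside, z up, turned up to 0.25 rad. All on its x = 0, from -y to +y: blue V stop (26 mm above the bed), place for the ramekin, orange plate, dark carriage (64 mm wide, front at y = +37 mm at start), grey housing (80 by 72 mm, centre y = +110 mm, top 55 mm high).
- seat (a point): point on the bed (18 mm above the counter) where the centre of the ramekin's underside is when it rests centred against both arms of the blue V stop. On the carrier's x = 0, 30 to 40 mm to -y of the carrier's origin; axes as the carrier's. A seated ramekin has 14 to 24 mm of play to the plate at the start. Sliding the ramekin takes 1 to 2.5 N.
- wheel_slot (a point): centre of the wheel slot in the flat top of the grey housing (55 mm above the counter, carrier x = 0, y = +110 mm). The brass wheel (radius 28 mm, 14 mm wide, axle along the carrier's x) stands out here; its top is 5 to 13 mm above this point, different each time: find it by touch. Wheel and carriage share a sprung frame: it yields from 2 N, 0.25 mm per N, to a hard bottom at 2 mm (10 N).
- thumbwheel (a joint): angle of the wheel, rad, 0 at start, grows as its top rolls towards the stop (carrier -y), to 4.6. Stiff (0.07 N m), stays where left. Roll it with shut flat-ended fingers pointing down: press on its top with about 7 N (with less they slip, over 15 N damages the axle), drag along carrier -y from 11 mm before the slot centre to 11 mm past it, lift, go back, repeat.
- carriage (a joint): advance of the dark carriage towards the stop, m, 0 at the start; driven only by the thumbwheel, 12 mm per rad.
- pusher_plate (a joint): how far the orange sprung plate (60 mm wide, 6 mm thick, its face at carrier y = +15 mm and its top 28 to 36 mm above the bed at the start) is pressed back towards the carriage, m: 0 is free, 0.016 fully pressed (gap 16 mm when free). Spring 0.35 N per mm. Pressed back some mm it carries the ramekin along, and goes farther once the ramekin is at the stop.

How it is judged:
On the way, in this order (a step that is already met when the one before it is completed fails the run):
1. the berry ramekin stands upright on the bed between the stop and the plate, let go (x of berry_ramekin in the frame of seat between -0.012 and 0.012 m and y of berry_ramekin in the frame of seat between -0.008 and 0.03 m and z of berry_ramekin in the frame of seat below 0.004 m and angle between berry_ramekin's own z axis and vertical below 0.1 rad and contact force between the fingers and berry_ramekin below 0.1 N), for 0.2 s.
2. the thumbwheel is rolled until the plate holds the ramekin in the V stop (horizontal distance between berry_ramekin and seat below 0.006 m and value of joint pusher_plate above 0.0045 m and value of joint thumbwheel above 0.8 rad), for 0.1 s.
At the end, for the whole second after the job is handed in: the berry ramekin stands upright (within 0.1 rad) on the bed, within 6 mm of the seat in the V stop, at rest; the orange plate is pressed back between 4.5 and 11.5 mm of its 16 mm; the thumbwheel is still (horizontal distance between berry_ramekin and seat below 0.006 m and z of berry_ramekin in the frame of seat below 0.004 m and angle between berry_ramekin's own z axis and vertical below 0.1 rad and linear speed of berry_ramekin below 0.01 m/s and value of joint pusher_plate between 0.0045 and 0.0115 m and velocity of joint thumbwheel between -0.05 and 0.05 rad/s); the robot touches nothing.
It fails at once if the thumbwheel is pressed with more than 15 N (contact force between any of the fingers, the arm and thumbwheel above 15 N).
It fails at once if the orange plate or the carriage is pushed by the robot (more than 3 N) (contact force between any of the fingers, the arm and carriage above 3 N).
It fails at once if the berry ramekin is tipped by more than 0.5 rad (angle between berry_ramekin's own z axis and vertical above 0.5 rad).
It fails at once if another ramekin is moved by more than 20 mm (distance of any of chocolate_ramekin, custard_ramekin from where it was at the start of the episode above 0.02 m).
It also fails if it takes over 62 s, if anything falls off the work surface, if the arm or the gripper's body presses on something with over 40 N, if the wrist force passes 120 N, or if a joint passes its speed limit or range.

## Working session

There is one attempt and no reset: what is moved stays moved. The work goes in short steps, Python scripts to look and compute and a tool call to move; the robot and the scene stay as the last step left them, time stands still between calls to the robot, and variables do not carry over. Pictures are saved under pics/ and viewed, at most 10 in all, crops included, and the job is handed in when it is done.

Besides the shell and the picture viewer there is one more tool, called after "Emit:" by a JSON object that holds its "fn" and its "kwargs". drive_tool: Moves the arm, as the interface text tells. Its arguments: {"type":"object","properties":{"plan":{"type":"array"},"jaw":{"type":"number"}},"required":["plan"]}

```bash
mkdir -p pics; ls; cat > h.py <<'E'
import numpy as np, cv2
from bench import ctrl
def snap(n,f):
    p,d=ctrl.camera(n); cv2.imwrite('pics/'+f+'.png',p[:,:,::-1]); np.save('pics/'+f+'.npy',d); return p,d
def world(n,d):
    i=ctrl.camera_info(n); K=np.array(i['camera_matrix']); R=np.array(i['R']); t=np.array(i['t'])
    v,u=np.mgrid[:480,:640]; P=np.stack([(u-K[0,2])/K[0,0]*d,(v-K[1,2])/K[1,1]*d,d],-1)
    return (P-t)@R
E
python3 - <<'E'
from h import *
for n in ('top','side'):
    p,d=snap(n,n+'0'); i=ctrl.camera_info(n); print(n,i)
o=ctrl.get_obs(); print(o)
E
```

```text
pics
top {'camera_matrix': array([[480.65936554,   0.        , 318.88218636],
       [  0.        , 480.65936554, 236.41939573],
       [  0.        ,   0.        ,   1.        ]]), 'R': array([[ 0.01275545, -0.99979802, -0.01553117],
       [-0.99893525, -0.01205267, -0.04453191],
       [ 0.04433572,  0.01608266, -0.99888723]]), 't': array([-0.06905303,  0.4837044 ,  1.07502657])}
side {'camera_matrix': array([[475.00281281,   0.        , 321.86314745],
       [  0.        , 475.00281281, 244.38618491],
       [  0.        ,   0.        ,   1.        ]]), 'R': array([[ 0.79987564, -0.59971003, -0.0233847 ],
       [-0.30114048, -0.36733871, -0.87998675],
       [ 0.51914677,  0.71092204, -0.47442226]]), 't': array([-0.42383919,  0.19899833,  0.64043844])}
{'time_s': 0.1, 'q': array([ 9.41671383e-01,  1.81475389e-01,  1.60791909e+00,  1.20331301e-05,
        1.35379621e+00, -2.06318565e-01]), 'dq': array([-0.0003075 , -0.00102585, -0.00103264,  0.00011369,  0.00072176,
        0.00115191]), 'joint_efforts': array([-4.05963237e-04, -4.45879161e+01, -3.52239990e+01, -2.81006060e-04,
        4.09716638e-03, -1.39284066e-05]), 'eef_pos': array([0.2356241 , 0.52395695, 0.23046403]), 'eef_rot': array([-3.29512603e-04,  2.09833261e-01,  9.77736858e-01, -7.27928000e-04]), 'wrist_force': array([ 0.15980827, -0.46707943, -0.02906939]), 'torque': array([-0.01727073, -0.04072481,  0.00197361]), 'grasp_force': 0.0, 'opening': 1.0039783520148482}
```

View pics/top0.png

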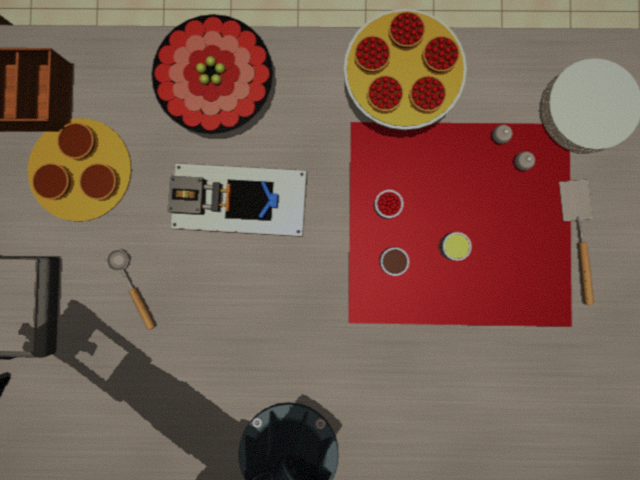

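View pics/side0.png

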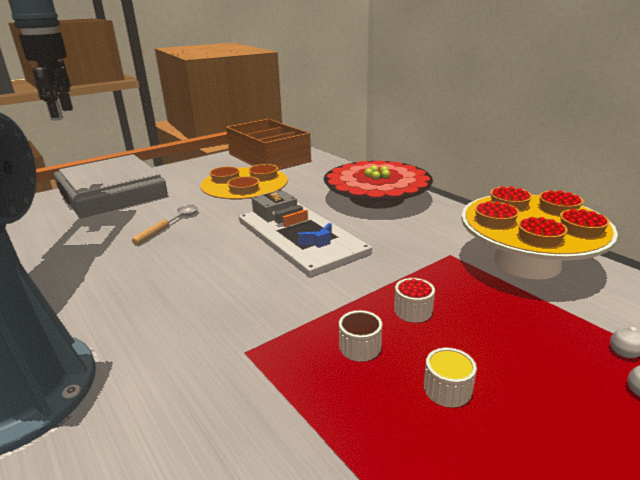

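The top view shows the berry ramekin at (389,204), chocolate at (395,262) and custard at (456,246). The carrier spans (170,165)–(306,235), with the wheel at (187,195) and the stop at (270,200).

```bash
python3 - <<'E'
from h import *
d=np.load('pics/top0.npy'); W=world('top',d)
im=cv2.imread('pics/top0.png').astype(int)
v,u=np.mgrid[:480,:640]
def reg(a,b,c,e): return (u>a)&(u<b)&(v>c)&(v<e)
for n,c in dict(berry=(389,204),choc=(395,262),cust=(456,246)).items():
    m=(abs(u-c[0])<28)&(abs(v-c[1])<28)&(W[...,2]>.035)
    P=W[m]; (x,y),r=cv2.minEnclosingCircle(P[:,:2].astype(np.float32))
    print(n,np.round([x,y,r],4),P[:,2].max(),np.median(P[:,2]),P[:,:2].mean(0))
# counter level
print('counter',np.median(W[reg(230,320,250,320)][:,2]))
m=reg(150,325,150,250)
b=m&(W[...,2]>.010); b=cv2.morphologyEx(b.astype(np.uint8),cv2.MORPH_OPEN,np.ones((3,3)))>0
P=W[b][:,:2].astype(np.float32); r=cv2.minAreaRect(P); print('base',r, cv2.boxPoints(r))
print('bed z',np.median(W[b&reg(280,300,170,230)][:,2]))
h=m&(W[...,2]>.049)&(u<215); P=W[h]; print('housing',cv2.minAreaRect(P[:,:2].astype(np.float32)),np.percentile(P[:,2],[5,50,95,100]))
blue=m&(im[...,0]>im[...,2]+60); P=W[blue]; print('blue',P.mean(0),cv2.minAreaRect(P[:,:2].astype(np.float32)))
B,G,R=im[...,0],im[...,1],im[...,2]
o=m&(R>B+80)&(u>205); print('orange',W[o].mean(0),o.sum(),np.percentile(W[o][:,2],[5,50,95]))
br=m&(R>B+40)&(u<205)&(W[...,2]>.05); P=W[br]; print('brass',P.mean(0),br.sum(),P[:,2].max(),cv2.minAreaRect(P[:,:2].astype(np.float32)))
c=cv2.resize(cv2.imread('pics/top0.png')[150:250,160:320],None,fx=5,fy=5,interpolation=cv2.INTER_CUBIC); cv2.imwrite('pics/c0.png',c)
E
```

```text
berry [ 0.5061 -0.1592  0.1052] 1.0942981170401143 0.04684928070934129 [ 0.55417683 -0.21141977]
choc [ 0.4308 -0.1695  0.0892] 1.0942981170401143 0.044254379832589834 [ 0.43091478 -0.22395065]
cust [ 0.4546 -0.2369  0.1575] 1.0942981170401143 0.044268529309272164 [ 0.46544743 -0.35880063]
counter -0.00037012782669838823
base ((0.5430542230606079, 0.09392139315605164), (0.3590104281902313, 0.19568908214569092), 87.15086364746094) [[ 0.43640807 -0.08049843]
 [ 0.6318553  -0.09022542]
 [ 0.6497004   0.2683412 ]
 [ 0.45425314  0.2780682 ]]
bed z 0.01775500149794359
housing ((0.5322610139846802, 0.08980907499790192), (0.3798457086086273, 0.09212475270032883), 74.26103210449219) [0.05060058 0.05455492 0.06285224 1.09429812]
blue [0.56260442 0.04876783 0.04281636] ((0.5629363059997559, 0.04928061366081238), (0.03625112399458885, 0.07907616347074509), 87.6964340209961)
orange [0.56574156 0.14046792 0.0465511 ] 90 [0.0368682  0.04823387 0.05202275]
brass [0.57165099 0.22793579 0.06102532] 119 0.06939463333858016 ((0.5726320743560791, 0.23002269864082336), (0.03889480233192444, 0.01601339317858219), 83.39936828613281)
```

View pics/c0.png

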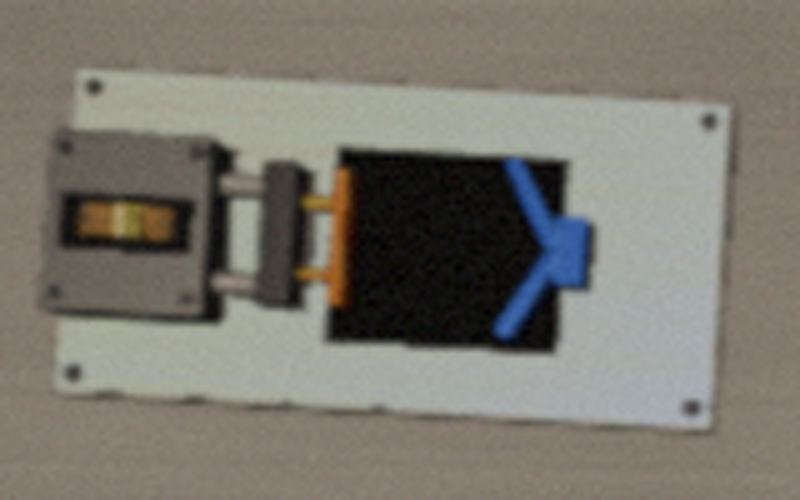

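The crop shows the carrier clearly: base corners at about (77,70), (731,104), (712,430) and (55,392) in crop pixels. I'll refine the poses with depth dropouts filtered out.

```bash
python3 - <<'E'
from h import *
def load(n):
    d=np.load(f'pics/{n}0.npy'); W=world(n,d); W[d==0]=np.nan; return W
W=load('top'); ok=(W[...,2]<.2)&(W[...,2]>-.05)
im=cv2.imread('pics/top0.png').astype(int); B,G,R=im[...,0],im[...,1],im[...,2]
v,u=np.mgrid[:480,:640]
i=ctrl.camera_info('top');K,Rm,t=i['camera_matrix'],i['R'],i['t']
def ray(px,z):
    r=Rm.T@np.linalg.inv(K)@[px[0],px[1],1]; c=-Rm.T@t; return (c+r*(z-c[2])/r[2])[:2]
for n,c in dict(berry=(389,204),choc=(395,262),cust=(456,246)).items():
    m=ok&(abs(u-c[0])<22)&(abs(v-c[1])<22)&(W[...,2]>.03)
    P=W[m]; (x,y),r=cv2.minEnclosingCircle(P[:,:2].astype(np.float32))
    q=P[P[:,2]>.038]; print(n,np.round([x,y,r],4),np.round(np.percentile(P[:,2],[50,98]),4),(np.percentile(q[:,:2],1,0)+np.percentile(q[:,:2],99,0))/2, np.ptp(q[:,:2],0))
C=np.array([(77,70),(731,104),(712,430),(55,392)])/5+[160-.4,150-.4]
X=np.array([ray(c,.018) for c in C]); print(X, X.mean(0))
e=(X[0]+X[3]-X[1]-X[2])/2; f=(X[0]+X[1]-X[2]-X[3])/2
print('len',np.linalg.norm(e),np.linalg.norm(f))
yaw=np.arctan2(-e[0],e[1]); yawf=np.arctan2(f[1],f[0]); print('yaw',yaw,yawf)
O=X.mean(0); Q=np.array([[np.cos(yaw),np.sin(yaw)],[-np.sin(yaw),np.cos(yaw)]])
loc=np.dstack([(W[...,:2]-O)@Q.T,W[...,2]])
m=ok&(abs(loc[...,0])<.1)&(abs(loc[...,1])<.17)
b=m&(loc[...,2]>.01); L=loc[b]; print('base local',np.percentile(L[:,:2],[.5,99.5],0))
def st(nm,mk):
    L=loc[mk]; print(nm,mk.sum(),np.round(np.percentile(L,[2,50,98],0),4).tolist())
st('blue',m&(B>R+60)&(W[...,2]>.035)); st('orange',m&(R>B+80)&(loc[...,1]<.06)&(W[...,2]>.035)); st('housing',m&(loc[...,1]>.06)&(W[...,2]>.048)&(W[...,2]<.058)); st('brass',m&(R>B+40)&(loc[...,1]>.06)&(W[...,2]>.055))
E
```

```text
berry [ 0.557  -0.2143  0.0309] [0.0467 0.0528] [ 0.55705588 -0.21472173] [0.05987826 0.05965053]
choc [ 0.4311 -0.228   0.0311] [0.0442 0.0488] [ 0.43078577 -0.22760597] [0.05894335 0.06149519]
cust [ 0.4662 -0.3626  0.0314] [0.0442 0.0487] [ 0.46576365 -0.3622371 ] [0.06105539 0.06186605]
[[ 0.64551704  0.26521858]
 [ 0.6329307  -0.03174602]
 [ 0.48556245 -0.02527567]
 [ 0.49914336  0.27135854]] [0.56578839 0.11988886]
len 0.2970876410897047 0.1470062367734943
yaw -0.04405385316432622 -0.042903531740125025
base local [[-0.07383607 -0.14711364]
 [ 0.07439597  0.14721783]]
blue 223 [[-0.0357, -0.0884, 0.0386], [-0.001, -0.071, 0.0434], [0.0363, -0.0538, 0.0472]]
orange 90 [[-0.0266, 0.0161, 0.0354], [-0.003, 0.0185, 0.0482], [0.0265, 0.0357, 0.0523]]
housing 1075 [[-0.038, 0.076, 0.0498], [-0.0006, 0.1095, 0.0543], [0.0392, 0.1457, 0.0575]]
brass 109 [[-0.0062, 0.0919, 0.0557], [0.0008, 0.1077, 0.0615], [0.0082, 0.128, 0.0666]]
```

```bash
cat >> h.py <<'E'
from scipy.spatial.transform import Rotation as Ro
O=np.array([.5658,.1199]); YAW=-.0435
def car(x,y): c,s=np.cos(YAW),np.sin(YAW); return O+[c*x-s*y,s*x+c*y]
def rel(x,y,z,ang=YAW):
    o=ctrl.get_obs(); R=Ro.from_quat(np.roll(o['eef_rot'],-1)).as_matrix()
    a=np.arctan2(R[1,1],R[0,1]); d=(a-ang+np.pi/2)%np.pi-np.pi/2
    print('t',round(o['time_s'],2),'pos',o['eef_pos'].round(4),'tooly',round(a,4),'F',o['wrist_force'].round(2),'grip',o['grasp_force'],'open',round(o['opening'],3))
    print('rel',(R.T@(np.array([x,y,z])-o['eef_pos'])/.4).round(4),'turn',round(d/np.pi,4))
E
python3 -c "
from h import *
rel(.557,-.2145,.16); print(car(0,-.027),car(0,.11))"
```

```text
t 0.1 pos [0.2356 0.524  0.2305] tooly 1.148 F [ 0.16 -0.47 -0.03] grip 0.0 open 1.004
rel [-1.4903 -1.3536  0.1778] turn 0.3793
[0.56462587 0.09292554] [0.57058349 0.22979594]
```

Emit:
{"fn": "drive_tool", "kwargs": {"plan": [[[-0.75, -0.68, 0.05, 0.379], [-0.75, -0.68, 0.05, 0.379], [-0.75, -0.68, 0.05, 0.379], [-0.75, -0.68, 0.05, 0.379], [-0.75, -0.68, 0.05, 0.379], [-0.75, -0.68, 0.05, 0.379], [-0.75, -0.68, 0.05, 0.379], [-0.75, -0.68, 0.05, 0.379], [-0.75, -0.68, 0.05, 0.379], [-0.75, -0.68, 0.05, 0.379], [-0.75, -0.68, 0.05, 0.379], [-0.75, -0.68, 0.05, 0.379]]], "jaw": 0}}

```text
time_s: 1.1
eef_pos: [0.3982, 0.1518, 0.211]
eef_rot: [-0.0, 0.723, 0.691, -0.0]
wrist_force: [-0.3, -0.1, -0.0]
opening: 1.003
grasp_force: 0.0
```

```bash
python3 -c "
from h import *
rel(.557,-.2145,.12)"
```

```text
t 1.1 pos [0.3982 0.1518 0.211 ] tooly -0.0464 F [-0.35 -0.07 -0.02] grip 0.0 open 1.003
rel [-0.8964  0.4393  0.227 ] turn -0.0009
```

Emit:
{"fn": "drive_tool", "kwargs": {"plan": [[[-0.896, 0.439, 0.227, -0.001], [-0.896, 0.439, 0.227, -0.001], [-0.896, 0.439, 0.227, -0.001], [-0.896, 0.439, 0.227, -0.001], [-0.896, 0.439, 0.227, -0.001], [-0.896, 0.439, 0.227, -0.001], [-0.896, 0.439, 0.227, -0.001], [-0.896, 0.439, 0.227, -0.001], [-0.896, 0.439, 0.227, -0.001], [-0.896, 0.439, 0.227, -0.001], [-0.896, 0.439, 0.227, -0.001], [-0.896, 0.439, 0.227, -0.001]]]}}

```text
time_s: 2.1
eef_pos: [0.5582, -0.2121, 0.119]
eef_rot: [-0.001, 0.721, 0.693, -0.0]
wrist_force: [-0.5, 0.6, -1.0]
opening: 1.0
grasp_force: 0.0
```

```bash
python3 -c "
from h import *
rel(.557,-.2145,.006)"
```

```text
t 2.1 pos [ 0.5582 -0.2121  0.119 ] tooly -0.0396 F [-0.55  0.61 -0.98] grip 0.0 open 1.0
rel [-0.0067 -0.0021  0.2825] turn 0.0012
```

Emit:
{"fn": "drive_tool", "kwargs": {"plan": [[[0, 0, 0, 0], [0, 0, 0.1, 0], [0, 0, 0.18, 0], [0, 0, 0.23, 0], [0, 0, 0.265, 0], [0, 0, 0.285, 0], [0, 0, 0.285, 0], [0, 0, 0.285, 0], [0, 0, 0.285, 0]]]}}

```text
time_s: 2.85
eef_pos: [0.5594, -0.2127, 0.0083]
eef_rot: [0.001, 0.721, 0.693, 0.0]
wrist_force: [0.3, -0.2, 0.9]
opening: 1.0
grasp_force: 0.0
```

```bash
python3 -c "
from h import *
rel(.557,-.2145,.006); p,d=snap('side','s1'); cv2.imwrite('pics/s1c.png',cv2.resize(p[200:400,300:500,::-1],None,fx=3,fy=3))"
```

```text
t 2.85 pos [ 0.5594 -0.2127  0.0083] tooly -0.0391 F [ 0.27 -0.2   0.91] grip 0.0 open 1.0
rel [-0.0046 -0.0057  0.0057] turn 0.0014
```

View pics/s1c.png

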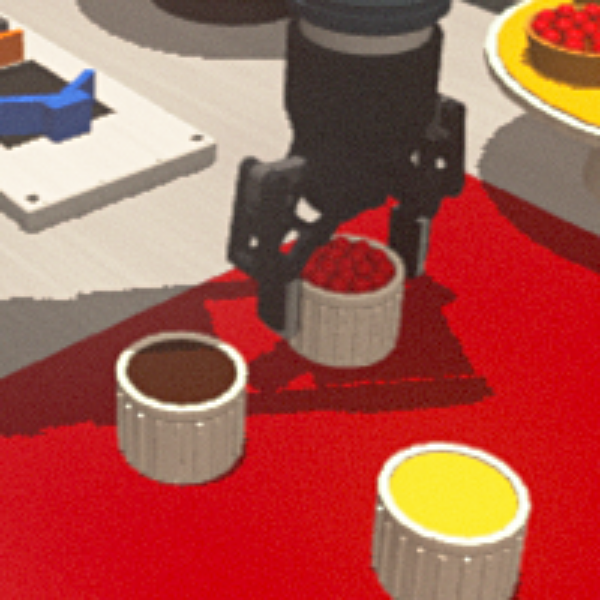

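The jaws straddle the berry ramekin, with one finger on each side at (280,300) and (410,230) in crop pixels. Chocolate and custard are clear. I'll trim the offset and close.

Emit:
{"fn": "drive_tool", "kwargs": {"plan": [[[-0.004, -0.005, 0.004, 0.001], [-0.004, -0.005, 0.004, 0.001], [-0.004, -0.005, 0.004, 0.001]]]}}

```text
time_s: 3.15
eef_pos: [0.5561, -0.2142, 0.0054]
eef_rot: [0.0, 0.722, 0.692, 0.0]
wrist_force: [-0.4, 0.6, -0.0]
opening: 1.001
grasp_force: 0.0
```

Emit:
{"fn": "drive_tool", "kwargs": {"plan": [[[0, 0, 0, 0], [0, 0, 0, 0], [0, 0, 0, 0], [0, 0, 0, 0], [0, 0, 0, 0], [0, 0, 0, 0], [0, 0, 0, 0], [0, 0, 0, 0], [0, 0, 0, 0], [0, 0, 0, 0]]], "jaw": 1}}

```text
time_s: 3.98
eef_pos: [0.5564, -0.2142, 0.0054]
eef_rot: [0.0, 0.722, 0.692, 0.0]
wrist_force: [-0.8, -0.3, 5.7]
opening: 0.712
grasp_force: 65.1
```

```bash
python3 -c "
from h import *
rel(*car(0,-.027),.12)"
```

```text
t 3.98 pos [ 0.5564 -0.2142  0.0054] tooly -0.0426 F [-0.82 -0.28  5.68] grip 65.14596819877625 open 0.712
rel [ 0.7677 -0.0119 -0.2869] turn 0.0003
```

Emit:
{"fn": "drive_tool", "kwargs": {"plan": [[[0, 0, -0.03, 0], [0, 0, -0.1, 0], [0, 0, -0.19, 0], [0, 0, -0.27, 0], [0.05, 0, -0.287, 0], [0.12, 0, -0.287, 0], [0.2, -0.002, -0.287, 0], [0.28, -0.004, -0.287, 0], [0.36, -0.006, -0.287, 0], [0.44, -0.008, -0.287, 0], [0.52, -0.01, -0.287, 0], [0.58, -0.012, -0.287, 0]]]}}

```text
time_s: 4.98
eef_pos: [0.5602, 0.0208, 0.1197]
eef_rot: [-0.001, 0.722, 0.692, -0.0]
wrist_force: [0.8, 0.3, -2.9]
opening: 0.715
grasp_force: 65.6
```

Emit:
{"fn": "drive_tool", "kwargs": {"plan": [[[0.06, 0, 0, 0], [0.11, 0, 0, 0], [0.15, 0, 0, 0], [0.175, 0, 0, 0], [0.187, 0, 0, 0], [0.187, 0, 0, 0], [0.187, 0, 0, 0], [0.187, 0, 0, 0]]]}}

```text
time_s: 5.65
eef_pos: [0.5643, 0.092, 0.1196]
eef_rot: [0.0, 0.722, 0.692, -0.0]
wrist_force: [-0.8, 0.7, -2.2]
opening: 0.714
grasp_force: 65.6
```

```bash
python3 - <<'E'
from h import *
rel(*car(0,-.027),.0235)
p,d=snap('top','t2'); W=world('top',d); v,u=np.mgrid[:480,:640]
p2,d2=snap('side','s2'); cv2.imwrite('pics/s2c.png',cv2.resize(p2[100:300,200:400,::-1],None,fx=3,fy=3))
E
```

```text
t 5.65 pos [0.5643 0.092  0.1196] tooly -0.0435 F [-0.77  0.7  -2.24] grip 65.57177424430847 open 0.714
rel [0.0025 0.0008 0.2404] turn 0.0
```

View pics/s2c.png

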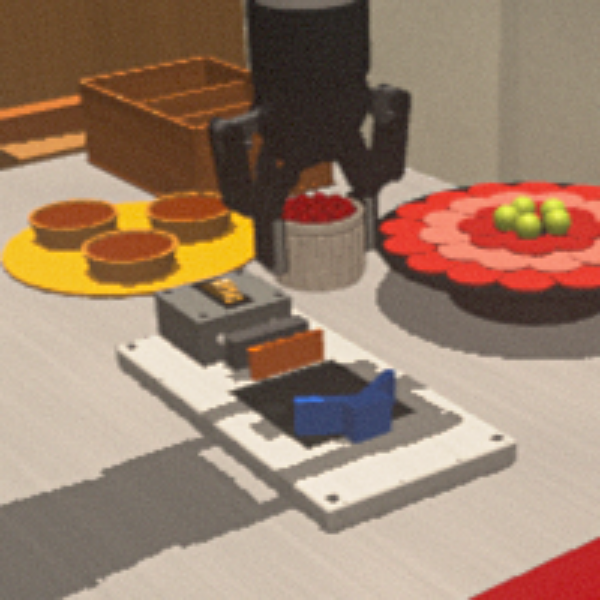

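The ramekin is held level and upright above the carrier, and the plate at (285,353) and V stop at (350,410) are clear of it. I'll lower it.

Emit:
{"fn": "drive_tool", "kwargs": {"plan": [[[0.0025, 0.001, 0.06, 0], [0.0025, 0.001, 0.12, 0], [0.0025, 0.001, 0.17, 0], [0.0025, 0.001, 0.205, 0], [0.0025, 0.001, 0.222, 0], [0.0025, 0.001, 0.232, 0], [0.0025, 0.001, 0.235, 0], [0.0025, 0.001, 0.235, 0], [0.0025, 0.001, 0.235, 0]]]}}

```text
time_s: 6.5
eef_pos: [0.5657, 0.0937, 0.0268]
eef_rot: [0.001, 0.722, 0.692, 0.001]
wrist_force: [0.8, 0.5, -1.0]
opening: 0.714
grasp_force: 65.6
```

Emit:
{"fn": "drive_tool", "kwargs": {"plan": [[[0, 0, 0.002, 0], [0, 0, 0.003, 0], [0, 0, 0.004, 0], [0, 0, 0.005, 0], [0, 0, 0.005, 0]]]}}

```text
time_s: 6.92
eef_pos: [0.5647, 0.0939, 0.0237]
eef_rot: [0.0, 0.722, 0.692, 0.0]
wrist_force: [-1.2, -0.5, -1.1]
opening: 0.713
grasp_force: 65.6
```

Emit:
{"fn": "drive_tool", "kwargs": {"plan": [[[0, 0, 0.001, 0], [0, 0, 0.001, 0], [0, 0, 0.001, 0], [0, 0, 0.001, 0]]]}}

```text
time_s: 7.25
eef_pos: [0.5648, 0.0939, 0.0234]
eef_rot: [0.0, 0.722, 0.692, 0.0]
wrist_force: [-1.8, 0.6, 0.4]
opening: 0.718
grasp_force: 65.8
```

Emit:
{"fn": "drive_tool", "kwargs": {"plan": [[[0, 0, 0.001, 0], [0, 0, 0.001, 0], [0, 0, 0.001, 0], [0, 0, 0.001, 0]]]}}

```text
time_s: 7.58
eef_pos: [0.5648, 0.0939, 0.0234]
eef_rot: [0.0, 0.722, 0.692, 0.0]
wrist_force: [-2.5, 0.8, 6.0]
opening: 0.713
grasp_force: 66.1
```

Contact at 6 N. Release and rise.

Emit:
{"fn": "drive_tool", "kwargs": {"plan": [[[0, 0, 0, 0], [0, 0, 0, 0], [0, 0, 0, 0], [0, 0, 0, 0], [0, 0, 0, 0], [0, 0, 0, 0], [0, 0, 0, 0], [0, 0, 0, 0]]], "jaw": 0}}

```text
time_s: 8.25
eef_pos: [0.5647, 0.0939, 0.0229]
eef_rot: [-0.0, 0.722, 0.692, -0.0]
wrist_force: [-0.3, 0.6, 0.1]
opening: 0.999
grasp_force: 0.0
```

Emit:
{"fn": "drive_tool", "kwargs": {"plan": [[[0, 0, -0.04, 0], [0, 0, -0.1, 0], [0, 0, -0.18, 0], [0, 0, -0.25, 0], [0.07, 0, -0.27, 0], [0.15, 0, -0.27, 0], [0.23, 0, -0.27, 0], [0.3, 0, -0.27, 0], [0.34, 0, -0.27, 0], [0.34, 0, -0.27, 0]]], "jaw": 0}}

```text
time_s: 9.08
eef_pos: [0.5701, 0.2331, 0.131]
eef_rot: [-0.0, 0.721, 0.693, 0.001]
wrist_force: [0.2, 0.3, -0.0]
opening: 1.002
grasp_force: 0.0
```

```bash
cat >> h.py <<'E'
def side(f):
    p,d=snap('side',f); W=world('side',d); W[d==0]=np.nan
    c,s=np.cos(YAW),np.sin(YAW); L=np.dstack([(W[...,:2]-O)@np.array([[c,-s],[s,c]]),W[...,2]])
    B,G,R=[p[...,k].astype(int) for k in (2,1,0)]
    box=(abs(L[...,0])<.06)&(L[...,1]>-.12)&(L[...,1]<.07)
    def st(n,m): 
        q=L[m]; print(n,m.sum(),np.round(np.percentile(q,[3,50,97],0),4).tolist() if len(q) else '')
    st('berries',box&(R>120)&(G<70)&(L[...,2]>.045)&(L[...,1]<.012))
    st('plate',box&(R>150)&(G>70)&(B<90)&(L[...,2]>.03))
    st('rim',box&(G>120)&(L[...,2]>.058)&(L[...,1]<.012))
    cv2.imwrite('pics/'+f+'c.png',cv2.resize(p[160:300,220:400,::-1],None,fx=4,fy=4))
E
python3 -c "
from h import *
rel(*car(0,.121),.085); side('s3')"
```

```text
t 9.08 pos [0.5701 0.2331 0.131 ] tooly -0.0393 F [ 0.22  0.32 -0.01] grip 0.0 open 1.002
rel [0.0193 0.0016 0.1149] turn 0.0013
berries 185 [[-0.023, -0.0478, 0.0635], [-0.0028, -0.029, 0.0664], [0.016, -0.0074, 0.069]]
plate 32 [[-0.03, -0.048, 0.0409], [-0.0148, 0.0173, 0.0509], [0.021, 0.0424, 0.0683]]
rim 125 [[-0.0309, -0.0563, 0.0603], [-0.0125, -0.0428, 0.0634], [0.0262, 0.0023, 0.0657]]
```

View pics/s3c.png

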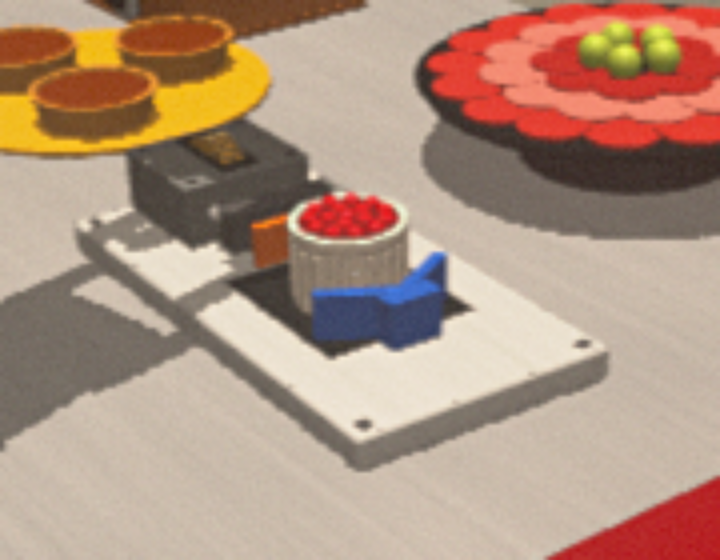

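The ramekin stands upright between the plate at (268,240) and the stop at (385,305), at carrier (-2,-28) mm. Next I shut the fingers and go above the wheel.

Emit:
{"fn": "drive_tool", "kwargs": {"plan": [[[0.018, 0.002, 0, 0.001], [0.018, 0.002, 0.05, 0.001], [0.018, 0.002, 0.1, 0.001], [0.018, 0.002, 0.125, 0.001], [0.018, 0.002, 0.137, 0.001], [0.018, 0.002, 0.137, 0.001], [0.018, 0.002, 0.137, 0.001], [0.018, 0.002, 0.137, 0.001], [0.018, 0.002, 0.137, 0.001], [0.018, 0.002, 0.137, 0.001], [0.018, 0.002, 0.137, 0.001]]], "jaw": 1}}

```text
time_s: 10.05
eef_pos: [0.572, 0.237, 0.0768]
eef_rot: [0.0, 0.723, 0.691, 0.0]
wrist_force: [-0.6, -0.2, -0.5]
opening: 0.001
grasp_force: 0.0
```

```bash
python3 -c "
from h import *
rel(*car(0,.121),.068)"
```

```text
t 10.05 pos [0.572  0.237  0.0768] tooly -0.0457 F [-0.57 -0.2  -0.49] grip 0.0 open 0.001
rel [ 0.0093 -0.0029  0.022 ] turn -0.0007
```

Emit:
{"fn": "drive_tool", "kwargs": {"plan": [[[0.007, -0.003, 0.007, -0.001], [0.007, -0.003, 0.014, -0.001], [0.007, -0.003, 0.019, -0.001], [0.007, -0.003, 0.019, -0.001], [0.007, -0.003, 0.019, -0.001], [0.007, -0.003, 0.019, -0.001]]]}}

```text
time_s: 10.55
eef_pos: [0.5705, 0.2398, 0.0684]
eef_rot: [-0.0, 0.722, 0.692, -0.0]
wrist_force: [0.7, -0.4, 0.5]
opening: 0.004
grasp_force: 0.0
```

Emit:
{"fn": "drive_tool", "kwargs": {"plan": [[[0, 0, 0.001, 0], [0, 0, 0.002, 0], [0, 0, 0.002, 0], [0, 0, 0.002, 0]]]}}

```text
time_s: 10.88
eef_pos: [0.5706, 0.2397, 0.0677]
eef_rot: [-0.0, 0.722, 0.692, -0.0]
wrist_force: [0.6, -0.2, 0.9]
opening: 0.001
grasp_force: 0.0
```

Emit:
{"fn": "drive_tool", "kwargs": {"plan": [[[0, 0, 0.001, 0], [0, 0, 0.002, 0], [0, 0, 0.002, 0], [0, 0, 0.002, 0]]]}}

```text
time_s: 11.22
eef_pos: [0.5705, 0.2398, 0.0669]
eef_rot: [-0.0, 0.722, 0.692, -0.0]
wrist_force: [0.1, -0.3, -0.2]
opening: 0.001
grasp_force: 0.0
```

Emit:
{"fn": "drive_tool", "kwargs": {"plan": [[[0, 0, 0.001, 0], [0, 0, 0.001, 0], [0, 0, 0.001, 0]]]}}

```text
time_s: 11.47
eef_pos: [0.5706, 0.2397, 0.0665]
eef_rot: [0.0, 0.722, 0.692, -0.0]
wrist_force: [0.6, -0.1, -0.6]
opening: -0.0
grasp_force: 0.0
```

```bash
python3 -c "
from h import *
rel(*car(0,.121),.065)"
```

```text
t 11.47 pos [0.5706 0.2397 0.0665] tooly -0.0427 F [ 0.62 -0.11 -0.62] grip 0.0 open -0.0
rel [0.0027 0.0011 0.0037] turn 0.0003
```

Emit:
{"fn": "drive_tool", "kwargs": {"plan": [[[0, 0, 0.001, 0], [0, 0, 0.002, 0], [0, 0, 0.002, 0], [0, 0, 0.002, 0]]]}}

```text
time_s: 11.8
eef_pos: [0.5705, 0.2397, 0.0656]
eef_rot: [-0.0, 0.722, 0.692, -0.0]
wrist_force: [0.6, -0.5, 0.5]
opening: 0.003
grasp_force: 0.0
```

Emit:
{"fn": "drive_tool", "kwargs": {"plan": [[[0, 0, 0.001, 0], [0, 0, 0.001, 0], [0, 0, 0.001, 0]]]}}

```text
time_s: 12.05
eef_pos: [0.5705, 0.2398, 0.0653]
eef_rot: [0.0, 0.722, 0.692, -0.0]
wrist_force: [0.7, -0.0, -0.5]
opening: 0.005
grasp_force: 0.0
```

Emit:
{"fn": "drive_tool", "kwargs": {"plan": [[[0, 0, 0.001, 0], [0, 0, 0.002, 0], [0, 0, 0.002, 0], [0, 0, 0.002, 0]]]}}

```text
time_s: 12.38
eef_pos: [0.5706, 0.2398, 0.0645]
eef_rot: [0.0, 0.722, 0.692, 0.0]
wrist_force: [0.1, -0.3, 0.6]
opening: -0.004
grasp_force: 0.0
```

Emit:
{"fn": "drive_tool", "kwargs": {"plan": [[[0, 0, 0.001, 0], [0, 0, 0.001, 0], [0, 0, 0.001, 0]]]}}

```text
time_s: 12.63
eef_pos: [0.5707, 0.2398, 0.0643]
eef_rot: [0.0, 0.722, 0.692, 0.0]
wrist_force: [-1.2, 0.2, 2.0]
opening: 0.005
grasp_force: 1.3
```

Emit:
{"fn": "drive_tool", "kwargs": {"plan": [[[0, 0, 0.001, 0], [0, 0, 0.001, 0], [0, 0, 0.001, 0], [0, 0, 0.001, 0]]]}}

```text
time_s: 12.97
eef_pos: [0.5707, 0.2398, 0.0639]
eef_rot: [0.0, 0.722, 0.692, 0.0]
wrist_force: [-1.1, 0.2, 2.9]
opening: -0.002
grasp_force: 1.7
```

Emit:
{"fn": "drive_tool", "kwargs": {"plan": [[[0, 0, 0.001, 0], [0, 0, 0.001, 0], [0, 0, 0.001, 0], [0, 0, 0.001, 0]]]}}

```text
time_s: 13.3
eef_pos: [0.5707, 0.2398, 0.0635]
eef_rot: [0.0, 0.722, 0.692, 0.0]
wrist_force: [-0.6, -0.1, 4.7]
opening: -0.003
grasp_force: 2.6
```

Emit:
{"fn": "drive_tool", "kwargs": {"plan": [[[0, 0, 0.0015, 0], [0, 0, 0.0015, 0], [0, 0, 0.0015, 0], [0, 0, 0.0015, 0]]]}}

```text
time_s: 13.63
eef_pos: [0.5707, 0.2398, 0.0631]
eef_rot: [0.0, 0.722, 0.692, 0.0]
wrist_force: [-1.7, 0.3, 7.0]
opening: -0.0
grasp_force: 3.3
```

7 N. Drag 20 mm in two parts, checking the force between them.

Emit:
{"fn": "drive_tool", "kwargs": {"plan": [[[-0.004, 0, 0, 0], [-0.008, 0, 0, 0], [-0.012, 0, 0, 0], [-0.016, 0, 0, 0], [-0.02, 0, 0, 0], [-0.024, 0, 0, 0], [-0.026, 0, 0, 0]]]}}

```text
time_s: 14.22
eef_pos: [0.5703, 0.23, 0.0632]
eef_rot: [-0.0, 0.722, 0.692, 0.001]
wrist_force: [-1.4, 2.2, 6.5]
opening: 0.001
grasp_force: 3.2
```

Emit:
{"fn": "drive_tool", "kwargs": {"plan": [[[-0.004, 0, 0, 0], [-0.008, 0, 0, 0], [-0.012, 0, 0, 0], [-0.016, 0, 0, 0], [-0.02, 0, 0, 0], [-0.024, 0, 0, 0], [-0.025, 0, 0, 0], [-0.025, 0, 0, 0]]]}}

```text
time_s: 14.88
eef_pos: [0.5699, 0.2197, 0.063]
eef_rot: [-0.0, 0.722, 0.692, 0.0]
wrist_force: [-0.5, 0.7, 5.5]
opening: 0.001
grasp_force: 2.5
```

Emit:
{"fn": "drive_tool", "kwargs": {"plan": [[[0, 0, -0.01, 0], [0, 0, -0.02, 0], [0, 0, -0.02, 0], [0, 0, -0.02, 0]]]}}

```text
time_s: 15.22
eef_pos: [0.5698, 0.2193, 0.0707]
eef_rot: [0.0, 0.722, 0.692, 0.0]
wrist_force: [-0.2, 0.8, 0.2]
opening: -0.0
grasp_force: 0.0
```

```bash
python3 -c "
from h import *
rel(*car(0,.120),.0631); side('s4')"
```

```text
t 15.22 pos [0.5698 0.2193 0.0707] tooly -0.0427 F [-0.23  0.83  0.25] grip 0.0 open -0.0
rel [0.0514 0.0009 0.0191] turn 0.0003
berries 186 [[-0.0244, -0.0481, 0.0631], [-0.0036, -0.0284, 0.0665], [0.0167, -0.0072, 0.0691]]
plate 25 [[-0.0298, -0.0487, 0.0465], [-0.0181, 0.0093, 0.0513], [0.0221, 0.0218, 0.0678]]
rim 126 [[-0.0312, -0.0564, 0.0595], [-0.0131, -0.0438, 0.0634], [0.0263, 0.001, 0.066]]
```

The plate advanced about 8 mm and the ramekin hasn't moved yet. Second stroke.

Emit:
{"fn": "drive_tool", "kwargs": {"plan": [[[0.02, 0, 0, 0], [0.04, 0, 0, 0], [0.051, 0, 0, 0], [0.051, 0, 0, 0], [0.051, 0, 0.008, 0], [0.051, 0, 0.015, 0], [0.051, 0, 0.018, 0], [0.051, 0, 0.0205, 0], [0.051, 0, 0.0205, 0], [0.051, 0, 0.0205, 0], [0.051, 0, 0.0205, 0]]]}}

```text
time_s: 16.18
eef_pos: [0.5707, 0.2398, 0.0632]
eef_rot: [-0.0, 0.722, 0.692, 0.0]
wrist_force: [-2.0, -0.1, 6.6]
opening: -0.0
grasp_force: 3.0
```

Emit:
{"fn": "drive_tool", "kwargs": {"plan": [[[-0.004, 0, 0, 0], [-0.008, 0, 0, 0], [-0.012, 0, 0, 0], [-0.016, 0, 0, 0], [-0.02, 0, 0, 0], [-0.024, 0, 0, 0], [-0.026, 0, 0, 0]]]}}

```text
time_s: 16.77
eef_pos: [0.5702, 0.2298, 0.0633]
eef_rot: [-0.0, 0.722, 0.692, 0.001]
wrist_force: [-2.3, 3.1, 6.0]
opening: 0.001
grasp_force: 3.0
```

Emit:
{"fn": "drive_tool", "kwargs": {"plan": [[[-0.004, 0, 0, 0], [-0.008, 0, 0, 0], [-0.012, 0, 0, 0], [-0.016, 0, 0, 0], [-0.02, 0, 0, 0], [-0.024, 0, 0, 0], [-0.025, 0, 0, 0], [-0.025, 0, 0, 0]]]}}

```text
time_s: 17.43
eef_pos: [0.57, 0.2195, 0.0629]
eef_rot: [0.0, 0.722, 0.692, 0.0]
wrist_force: [-1.0, 1.7, 6.0]
opening: 0.003
grasp_force: 2.4
```

Emit:
{"fn": "drive_tool", "kwargs": {"plan": [[[0, 0, -0.01, 0], [0, 0, -0.02, 0], [0, 0, -0.02, 0], [0, 0, -0.02, 0]]]}}

```text
time_s: 17.77
eef_pos: [0.5698, 0.2191, 0.0705]
eef_rot: [0.0, 0.722, 0.692, -0.0]
wrist_force: [-0.2, 0.6, -0.8]
opening: -0.001
grasp_force: 0.0
```

```bash
python3 -c "
from h import *
rel(*car(0,.120),.0631); side('s5')"
```

```text
t 17.77 pos [0.5698 0.2191 0.0705] tooly -0.0427 F [-0.17  0.55 -0.79] grip 0.0 open -0.001
rel [0.0517 0.0009 0.0186] turn 0.0002
berries 191 [[-0.0243, -0.0519, 0.0618], [-0.0035, -0.0312, 0.0664], [0.0177, -0.0092, 0.0687]]
plate 25 [[-0.0315, -0.036, 0.0423], [-0.0202, 0.0018, 0.0508], [0.0216, 0.0261, 0.0683]]
rim 125 [[-0.0307, -0.059, 0.0597], [-0.0117, -0.0479, 0.0632], [0.0261, -0.0026, 0.0651]]
```

View pics/s5c.png

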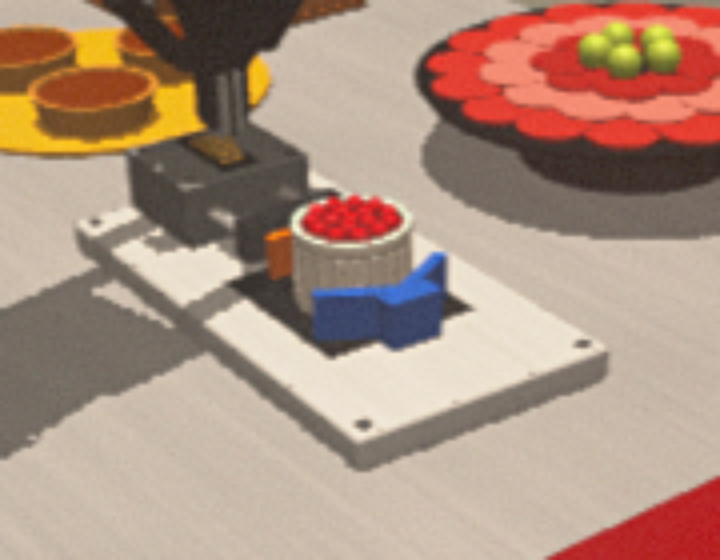

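The ramekin has moved about 3 mm towards the V and the plate at (278,253) is touching it. Half stroke next, then measure.

Emit:
{"fn": "drive_tool", "kwargs": {"plan": [[[0.02, 0, 0, 0], [0.04, 0, 0, 0], [0.0515, 0, 0, 0], [0.0515, 0, 0, 0], [0.0515, 0, 0.008, 0], [0.0515, 0, 0.015, 0], [0.0515, 0, 0.018, 0], [0.0515, 0, 0.0202, 0], [0.0515, 0, 0.0202, 0], [0.0515, 0, 0.0202, 0], [0.0515, 0, 0.0202, 0]]]}}

```text
time_s: 18.73
eef_pos: [0.5708, 0.24, 0.0631]
eef_rot: [-0.0, 0.722, 0.692, 0.0]
wrist_force: [-2.0, 1.3, 5.8]
opening: 0.0
grasp_force: 3.0
```

Emit:
{"fn": "drive_tool", "kwargs": {"plan": [[[-0.004, 0, 0, 0], [-0.008, 0, 0, 0], [-0.012, 0, 0, 0], [-0.016, 0, 0, 0], [-0.02, 0, 0, 0], [-0.024, 0, 0, 0], [-0.028, 0, 0, 0], [-0.031, 0, 0, 0], [-0.031, 0, 0, 0]]]}}

```text
time_s: 19.48
eef_pos: [0.5702, 0.228, 0.0632]
eef_rot: [-0.0, 0.722, 0.692, 0.001]
wrist_force: [-2.5, 3.4, 5.9]
opening: -0.002
grasp_force: 3.1
```

Emit:
{"fn": "drive_tool", "kwargs": {"plan": [[[0, 0, -0.02, 0], [0, 0, -0.1, 0], [0, 0, -0.2, 0], [0.1, 0, -0.25, 0], [0.2, 0, -0.25, 0], [0.2, 0, -0.25, 0], [0.2, 0, -0.25, 0]]]}}

```text
time_s: 20.07
eef_pos: [0.5733, 0.3093, 0.1631]
eef_rot: [0.0, 0.721, 0.693, 0.0]
wrist_force: [0.7, -0.1, -0.7]
opening: -0.001
grasp_force: 0.0
```

```bash
python3 - <<'E'
from h import *
rel(*car(0,.120),.0631); side('s6'); p,d=snap('top','t6')
a=cv2.imread('pics/top0.png')[165:235,190:300]; b=p[165:235,190:300,::-1]
cv2.imwrite('pics/t6c.png',cv2.resize(np.hstack([a[:,:90],b[:,:90]]),None,fx=4.4,fy=4.4,interpolation=cv2.INTER_CUBIC))
E
```

```text
t 20.07 pos [0.5733 0.3093 0.1631] tooly -0.0397 F [ 0.66 -0.15 -0.72] grip 0.0 open -0.001
rel [-0.1739  0.001   0.2499] turn 0.0012
berries 196 [[-0.0245, -0.0565, 0.0628], [-0.0033, -0.0371, 0.0664], [0.0163, -0.0129, 0.0692]]
plate 25 [[-0.0312, -0.0469, 0.0492], [-0.0196, -0.0147, 0.0611], [0.0212, 0.0032, 0.0686]]
rim 127 [[-0.0311, -0.0643, 0.0596], [-0.0129, -0.0499, 0.0633], [0.0258, -0.006, 0.0653]]
```

View pics/t6c.png

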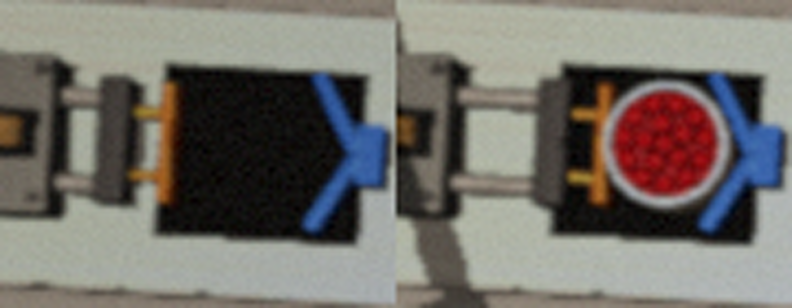

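The left half is the start, the right half is now. The plate is against the ramekin, which is at or nearly at the V arms, and the carriage–plate gap is slightly smaller. I'll measure the plate and ramekin shifts from the top image.

```bash
cat > m.py <<'E'
from h import *
def meas(p):
    i=ctrl.camera_info('top');K,Rm,t=i['camera_matrix'],i['R'],i['t']
    rr=np.arange(-.045,.06,.0005); xs=np.arange(-.05,.0501,.0005)
    def rect(z,ys):
        X,Y=np.meshgrid(xs,ys); c,s=np.cos(YAW),np.sin(YAW)
        P=np.stack([O[0]+c*X-s*Y,O[1]+s*X+c*Y,np.full_like(X,z)],-1)@Rm.T+t
        q=P@K.T; q=(q[...,:2]/q[...,2:]).astype(np.float32)
        return cv2.remap(p,q[...,0],q[...,1],cv2.INTER_LINEAR).astype(int)
    ys=np.arange(-.09,.06,.0005)
    im=rect(.05,ys); R,G,B=im[...,0],im[...,1],im[...,2]
    w=np.clip(R-B-50,0,None)*(G>45)*(R-G<150)
    cols=(abs(abs(xs)-.024)<.003)  # away from rods and ramekin
    prof=w[:,cols].sum(1)*(ys>-.03); print('plate y',round((prof*ys).sum()/prof.sum()*1e3,2))
    # carriage: brightness profile, columns off rods
    c2=(abs(xs)>.003)&(abs(xs)<.008); pr=im[:,c2].sum(2).mean(1); j=(ys>0)&(ys<.06)
    print('prof',[(round(y*1e3),int(v)) for y,v in zip(ys[j][::2],pr[j][::2])])
    im=rect(.064,ys); g=im.min(2); R,G=im[...,0],im[...,1]
    red=((R-G)>70)&(G<80)&(ys[:,None]<0); n,l,s,ce=cv2.connectedComponentsWithStats(red.astype(np.uint8))
    if n>1:
        k=1+s[1:,4].argmax(); print('berry xy',xs[0]*1e3+ce[k][0]*.5,ys[0]*1e3+ce[k][1]*.5,s[k,4])
E
python3 - <<'E'
from m import *
for f in('top0','t6'): meas(cv2.imread(f'pics/{f}.png')[:,:,::-1].copy())
E
```

```text
plate y 17.9
prof [(0, 41), (1, 43), (2, 44), (3, 45), (4, 43), (5, 44), (6, 44), (7, 37), (8, 32), (9, 34), (10, 38), (11, 47), (12, 59), (13, 81), (14, 107), (15, 149), (16, 195), (17, 235), (18, 274), (19, 309), (20, 346), (21, 384), (22, 417), (23, 447), (24, 468), (25, 480), (26, 462), (27, 431), (28, 382), (29, 317), (30, 262), (31, 221), (32, 179), (33, 138), (34, 99), (35, 77), (36, 66), (37, 82), (38, 106), (39, 132), (40, 157), (41, 176), (42, 185), (43, 190), (44, 187), (45, 185), (46, 181), (47, 177), (48, 176), (49, 176), (50, 187), (51, 216), (52, 259), (53, 317), (54, 375), (55, 426), (56, 469), (57, 485), (58, 492), (59, 495)]
plate y -3.44
prof [(0, 283), (1, 227), (2, 171), (3, 118), (4, 81), (5, 52), (6, 42), (7, 41), (8, 40), (9, 39), (10, 36), (11, 30), (12, 29), (13, 40), (14, 55), (15, 76), (16, 99), (17, 127), (18, 160), (19, 186), (20, 194), (21, 199), (22, 202), (23, 203), (24, 200), (25, 195), (26, 193), (27, 192), (28, 196), (29, 211), (30, 243), (31, 306), (32, 373), (33, 434), (34, 487), (35, 508), (36, 517), (37, 520), (38, 520), (39, 520), (40, 520), (41, 521), (42, 521), (43, 521), (44, 521), (45, 520), (46, 519), (47, 519), (48, 520), (49, 520), (50, 519), (51, 521), (52, 521), (53, 520), (54, 519), (55, 518), (56, 517), (57, 518), (58, 520), (59, 521)]
berry xy 1.0128237523689165 -35.66171825647505 7915
```

Carriage advance is about 22 mm and the ramekin is at y = -35.7 mm, so the plate is pressed only about 2 mm. Another 12 mm drag.

Emit:
{"fn": "drive_tool", "kwargs": {"plan": [[[-0.08, 0, 0.08, 0], [-0.14, 0, 0.15, 0], [-0.169, 0, 0.2, 0], [-0.169, 0, 0.225, 0], [-0.169, 0, 0.237, 0], [-0.169, 0, 0.242, 0], [-0.169, 0, 0.245, 0], [-0.169, 0, 0.248, 0], [-0.169, 0, 0.2502, 0], [-0.169, 0, 0.2502, 0], [-0.169, 0, 0.2502, 0], [-0.169, 0, 0.2502, 0]]]}}

```text
time_s: 21.17
eef_pos: [0.5716, 0.2406, 0.0636]
eef_rot: [0.001, 0.722, 0.692, 0.001]
wrist_force: [0.4, 0.8, 5.4]
opening: 0.003
grasp_force: 2.4
```

Emit:
{"fn": "drive_tool", "kwargs": {"plan": [[[-0.004, 0, 0, 0], [-0.008, 0, 0, 0], [-0.012, 0, 0, 0], [-0.016, 0, 0, 0], [-0.02, 0, 0, 0], [-0.024, 0, 0, 0], [-0.028, 0, 0, 0], [-0.031, 0, 0, 0], [-0.031, 0, 0, 0]]]}}

```text
time_s: 21.92
eef_pos: [0.5711, 0.2283, 0.0635]
eef_rot: [0.0, 0.722, 0.692, 0.001]
wrist_force: [0.3, 3.1, 6.3]
opening: 0.003
grasp_force: 2.9
```

Emit:
{"fn": "drive_tool", "kwargs": {"plan": [[[0, 0, -0.02, 0], [0, 0, -0.1, 0], [0, 0, -0.2, 0], [0.1, 0, -0.25, 0], [0.2, 0, -0.25, 0], [0.2, 0, -0.25, 0], [0.2, 0, -0.25, 0]]]}}

```text
time_s: 22.5
eef_pos: [0.5727, 0.3093, 0.1626]
eef_rot: [0.0, 0.721, 0.693, -0.0]
wrist_force: [-0.2, -0.7, 0.9]
opening: 0.001
grasp_force: 0.0
```

```bash
python3 - <<'E'
from m import *
rel(*car(0,.120),.0631); p,d=snap('top','t7'); meas(p)
E
```

```text
t 22.5 pos [0.5727 0.3093 0.1626] tooly -0.0394 F [-0.18 -0.69  0.89] grip 0.0 open 0.001
rel [-0.1738  0.0027  0.2489] turn 0.0013
plate y -4.8
prof [(0, 214), (1, 150), (2, 101), (3, 63), (4, 40), (5, 26), (6, 23), (7, 22), (8, 28), (9, 50), (10, 75), (11, 105), (12, 135), (13, 161), (14, 183), (15, 194), (16, 200), (17, 204), (18, 203), (19, 201), (20, 197), (21, 193), (22, 191), (23, 193), (24, 213), (25, 241), (26, 298), (27, 367), (28, 425), (29, 472), (30, 507), (31, 516), (32, 521), (33, 522), (34, 521), (35, 521), (36, 521), (37, 521), (38, 520), (39, 519), (40, 521), (41, 521), (42, 521), (43, 520), (44, 522), (45, 523), (46, 522), (47, 519), (48, 518), (49, 519), (50, 521), (51, 519), (52, 517), (53, 517), (54, 517), (55, 517), (56, 517), (57, 520), (58, 522), (59, 522)]
berry xy 0.6843001261034019 -36.68360655737705 7930
```

The carriage moved on 5 mm but the ramekin only 1 mm, so it is seated with the plate pressed about 6 mm. One short 5 mm drag to centre the travel.

Emit:
{"fn": "drive_tool", "kwargs": {"plan": [[[-0.08, 0, 0.08, 0], [-0.15, 0.001, 0.15, 0], [-0.185, 0.001, 0.2, 0], [-0.185, 0.001, 0.225, 0], [-0.185, 0.001, 0.237, 0], [-0.185, 0.001, 0.242, 0], [-0.185, 0.001, 0.245, 0], [-0.185, 0.001, 0.248, 0], [-0.185, 0.001, 0.2504, 0], [-0.185, 0.001, 0.2504, 0], [-0.185, 0.001, 0.2504, 0], [-0.185, 0.001, 0.2504, 0]]]}}

```text
time_s: 23.55
eef_pos: [0.5717, 0.2343, 0.0636]
eef_rot: [0.001, 0.722, 0.692, 0.001]
wrist_force: [-0.8, 1.0, 6.2]
opening: -0.003
grasp_force: 2.8
```

Emit:
{"fn": "drive_tool", "kwargs": {"plan": [[[-0.003, 0, 0, 0], [-0.006, 0, 0, 0], [-0.009, 0, 0, 0], [-0.0125, 0, 0, 0], [-0.0125, 0, 0, 0], [-0.0125, 0, 0, 0]]]}}

```text
time_s: 24.05
eef_pos: [0.5715, 0.2299, 0.0637]
eef_rot: [0.0, 0.722, 0.692, 0.002]
wrist_force: [-0.1, 3.3, 5.5]
opening: 0.001
grasp_force: 2.6
```

Emit:
{"fn": "drive_tool", "kwargs": {"plan": [[[0, 0, -0.02, 0], [0, 0, -0.1, 0], [0, 0, -0.2, 0], [0.1, 0, -0.25, 0], [0.2, 0, -0.25, 0], [0.2, 0, -0.25, 0], [0.2, 0, -0.25, 0], [0.2, 0, -0.25, 0]]]}}

```text
time_s: 24.72
eef_pos: [0.5733, 0.3085, 0.1619]
eef_rot: [0.0, 0.722, 0.692, -0.001]
wrist_force: [-0.3, 0.4, -0.7]
opening: 0.001
grasp_force: 0.0
```

```bash
python3 - <<'E'
from m import *
rel(*car(0,.120),.0631); p,d=snap('top','t8'); meas(p)
a=cv2.imread('pics/top0.png')[165:235,190:280]; b=p[165:235,190:280,::-1]
cv2.imwrite('pics/t8c.png',cv2.resize(np.hstack([a,b]),None,fx=4.4,fy=4.4,interpolation=cv2.INTER_CUBIC))
E
```

```text
t 24.72 pos [0.5733 0.3085 0.1619] tooly -0.0415 F [-0.27  0.43 -0.71] grip 0.0 open 0.001
rel [-0.1715  0.0016  0.2471] turn 0.0006
plate y -5.03
prof [(0, 211), (1, 151), (2, 100), (3, 58), (4, 37), (5, 26), (6, 30), (7, 44), (8, 60), (9, 89), (10, 121), (11, 152), (12, 180), (13, 193), (14, 202), (15, 206), (16, 205), (17, 203), (18, 202), (19, 199), (20, 193), (21, 189), (22, 201), (23, 222), (24, 271), (25, 331), (26, 395), (27, 457), (28, 498), (29, 513), (30, 521), (31, 521), (32, 521), (33, 521), (34, 521), (35, 520), (36, 519), (37, 521), (38, 522), (39, 520), (40, 517), (41, 517), (42, 518), (43, 518), (44, 519), (45, 522), (46, 523), (47, 522), (48, 520), (49, 520), (50, 520), (51, 519), (52, 518), (53, 519), (54, 520), (55, 519), (56, 519), (57, 519), (58, 518), (59, 519)]
berry xy 0.6788454282480174 -36.799018991321844 7951
```

View pics/t8c.png

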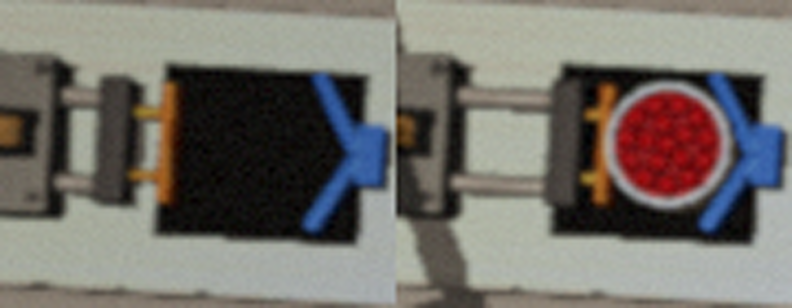

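The ramekin is seated and no longer moves. The carriage–plate gap is about 14 px against 28 px at the start, so the plate is pressed back about half its travel. The hand is clear, so I'll hand in.

```bash
python3 -c "
from bench import ctrl
print(ctrl.hand_in())"
```

```text
the job is handed in; nothing more can be done
None
```

I handed the job in with the berry ramekin centred in the V stop and the orange plate pressed back about half its travel (about 8 of 16 mm, estimated from the top camera); the hand is clear, but no verdict was returned.

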